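# Coating gauge on a covered panel

### The job

In this laboratory, lift the lid off the steel dish by its knob and set it down flat on the rubber mat, without dropping it. Then take the pen-shaped coating gauge out of its stand and press its sprung foot lightly inside the ring mark (not the cross) on the sloping white panel in the dish, with the gauge square to the panel's face and the foot pushed about half-way in. Finish while still holding the gauge pressed there like that, and leave everything else where it stands.

Things in the scene. Friction and masses are not known exactly. Their poses are not given: they have to be found in the camera images.
- dish: Round open steel dish fixed to the bench: outer diameter 150, inner diameter 142, height 60 mm, floor 4 mm thick. Origin: centre of its underside, z up. It may be turned any way round; the panel inside slopes down towards its +x. Closed by the lid at the start.
- panel: White coated metal disc fixed on posts in the dish, diameter 110, thickness 6 mm, sloping 0.26 rad (15 degrees). Origin: centre of its underside, on the dish's axis, 22 mm above the bench; its z is the normal of its face (up, out of the dish), its x points straight down the slope. Carries two black marks, a ring and a cross. Hidden under the lid at the start.
- ring_mark (a point): Centre of the black ring mark, on the panel's face: 18 mm from the panel's centre along both its x and its y. Ring inner diameter 18, outer 24 mm; axes as the panel's (z is the normal of the face). The cross mark lies on the opposite side of the panel, 20 mm along -x and 18 mm along -y.
- lid: Loose steel lid on the dish: a disc of diameter 158, 6 mm thick, with a black knob; 0.2 to 0.33 kg. Origin: centre of the disc's underside, 60 mm above the bench on the dish. Below the disc a plug of diameter 134 reaches 5 mm down (into the dish, 4 mm of play all round); on the mat the origin is 10 mm above the bench. z up.
- lid_knob (a point): Point to grip on the lid's knob, on its axis, 31 mm above the lid's origin. The knob is round, 26 mm in diameter from 22 to 44 mm above the lid's origin (the top of the knob is at 44 mm), narrowing to 20 mm below.
- mat: Black rubber mat fixed to the bench, 180 x 180 x 5 mm; empty. Origin: centre of its underside. It lies on the other side of the dish from the stand.
- stand: Grey instrument stand fixed to the bench, about 90 (x) x 160 (y) mm, its top plate's upper face 90 mm above the bench. Origin: centre of its underside. Two through holes of 24 mm, at y = +40 and y = -40 mm of its own frame, x = 0; the gauge stands in one and a suction lifter in the other, either way round.
- gauge_grip (a point): Grip point of the loose pen-shaped gauge (140 mm long, about 0.16 kg), on its axis, 110 mm above its foot's end, at mid-grip: 126 mm above the bench at the start. From below: thin foot 14 mm long, steel barrel 22 mm thick and 60 long (in the stand's hole), collar 34 mm wide and 6 thick (rests on the stand), round grey grip 26 mm thick and 60 long. z runs from foot to grip (up).
- gauge_tip (a point): Centre of the flat end of the gauge's sprung foot (8 mm in diameter); 110 mm below gauge_grip along the gauge's axis when the foot is fully out; it moves with the foot.
- gauge_foot (a joint): How far the gauge's foot is pushed in, in m: 0 fully out, 0.012 fully in. Its spring needs about 0.7 N to start and 450 N/m more: about 3.4 N half-way in (0.006), 6 N fully in.
- lifter_mid (a point): Bystander: suction lifter in the stand's other hole: black collar, thin 12 mm steel stem, and a 30 mm rubber ball on top, whose top is 153 mm above the bench. Point on its axis, 100 mm above the bench.
- jar_mid (a point): Bystander: small amber jar, diameter 52, height 60 mm. Its centre.
- beaker_mid (a point): Bystander: white beaker, diameter 64, height 75 mm. Its centre.
- washbottle_mid (a point): Bystander: white plastic bottle with blue cap, diameter 68, height 150 mm. Its centre.
- weight_mid (a point): Bystander: brass weight, diameter 34, height 35 mm. Its centre.
- petri_mid (a point): Bystander: shallow white dish, diameter 60, height 16 mm. Its centre.
- reagent_mid (a point): Bystander: amber bottle, diameter 60, height 130 mm. Its centre.
Mind the look-alikes: they are no part of the job. Leave any pink, red or turquoise look-alike of the lid alone.

How it is judged:
By the outcome, as a careful person would: the job done as asked, in the order asked, and still so for the second after the job is handed in, while the arm keeps its last pose, push and grip.
It also fails if it takes over 64 s, if anything falls off the work surface, if the arm or the gripper's body presses on something with over 40 N, if the wrist force passes 120 N, or if a joint passes its speed limit or range.

### The arm

A 6-joint arm with a two-finger parallel gripper is mounted at the origin on the work surface. World frame = base frame: x ahead of the robot, y to its left, z up, the work surface at z = 0. Lengths are in m, angles in degrees, forces in N, time in s.
With the tool pointing down it reaches from about 0.3 to 0.75 m from the base axis. Payload 8.5 kg.
Tool frame: the origin (TCP) lies at the very end of the fingers, on their centre line; the grasp point (between the pads) lies env.pinch_z behind it (env.pinch_z is the distance from the TCP to the grasp point, in m); z points along the fingers, y is the line along which they close (so a half turn about z gives the same grasp; the last joint's range is limited). The gripper opens to 85 mm and grips with 20 to 120 N. Pads are 22 mm wide; open, the fingers measure 114 mm over their backs; the gripper's body (76 mm by 85 mm) begins 54 mm behind the grasp point. The pads swing forward as they close: fully open they stand 13 mm farther back than shut.
Start: joints at [-77.997, 21.807, 74.336, -0, 83.858, -12.336], TCP at [0.227, -0.501, 0.231] pointing down, gripper open.
Joint ranges: [-178.18, 178.18], [-50.72, 133.34], [12.68, 142.11], [-81.47, 261.47], [9.98, 163.14], [-165.26, 165.26]. Speed limits (degrees/s): [136.94, 136.94, 180, 180, 180, 180].

### API

Orientations are given as a 3x3 rotation matrix whose columns are the frame's x, y, z axes.
In Python, from rig import telemetry, get_image, env gives the robot as it stands. The module is installed in compiled form; this text tells all that it offers.
- The arm moves only by the tool apply_moves, never from a script. Its argument "series" is a list of rows, each a list of 7 numbers: the shift along the tool's x, y, z in mm, then the turn, a rotation vector about the tool's x, y, z in degrees, then the opening, from 0 (shut) to 1 (fully open). A call has 1 to 12 rows; each row shifts and turns the commanded pose from where the row before left it, along the tool's axes as they then stand; what a row does not reach is not made up. A row lasts 1/8 s, in which the tool goes at most 62.5 mm and 10.7 degrees, less where a joint would pass 70% of its speed; a pose out of reach is approached as far as the arm can. A call with a gripper value outside its range is refused whole. The fingers move at their own pace and stop on an object; "grip_force" is the grip in N (left out, the last holds). Time passes only in rows, so rows that do not move let the fingers close. It gives the time, the measured TCP pose, the force, the opening and the grip force at its end, in the units of the state.
- telemetry.observe(): the state, without advancing time (a new reading comes with each control period).
- get_image(name): name is "scene" or "top"; returns a dict with "frame" (420x560x3 uint8, red, green, blue), "z_map" (420x560 float32, m along the optical axis (not along the pixel's ray), 0 where there is no reading), "vertical_fov" (degrees; the focal length in pixels is half the picture's height over the tangent of half this angle, whatever the lens; pixels are square), "cx", "cy" (the principal point, pixels), "eye" and "attitude" of the camera in the world. Camera axes: x right, y up, looking along -z (the intrinsics and any distortion apply to the point x, -y, -z); pixel columns grow to the right and rows downward; lengths in m; the calibration is good to about 2 mm. A picture is of the moment at which its call begins.
- env.close_job(): hands the job in; it is judged then, once.
The state is a dict: "time_s": time; "q": joint angles; "qvel": joint speeds; "joint_efforts": joint torques, N m; "position": TCP position; "tool_rot": TCP orientation; "ft_force": force on the tool from outside, world axes, zero at the start; "wrist_torque": the same for the moment, N m; "grip_width": finger opening in m; "gripper_force": force on a finger pad.
Only numpy, scipy, OpenCV 4.12 (cv2) and the standard library are available. Lean on these libraries where they do the work, as an engineer would, in place of code of your own. Each camera call takes 0.05 s, during which the arm holds its last target. There are 200 camera calls.

## Working session

There is one attempt and no reset: what is moved stays moved. The work goes in short steps, Python scripts to look and compute and a tool call to move; the robot and the scene stay as the last step left them, time stands still between calls to the robot, and variables do not carry over. Pictures are saved under pics/ and viewed, at most 10 in all, crops included, and the job is handed in when it is done.

Besides the shell and the picture viewer there is one more tool, called after "Request:" as name(argument=value, ...), one argument or row to a line, values as JSON. apply_moves: Moves the arm, as the interface text tells. Its arguments: {"type":"object","properties":{"series":{"type":"array"},"grip_force":{"type":"number"}},"required":["series"]}

```bash
mkdir -p pics; cat > h.py <<'E'
import numpy as np, cv2
from rig import telemetry, get_image, env
def cam(n):
    d=get_image(n); f=d["frame"].shape[0]/2/np.tan(np.radians(d["vertical_fov"])/2); d["f"]=f; return d
def save(d,name,box=None,s=1):
    im=d["frame"][:,:,::-1]
    if box: im=im[box[1]:box[3],box[0]:box[2]]
    cv2.imwrite("pics/"+name,cv2.resize(im,None,fx=s,fy=s,interpolation=cv2.INTER_CUBIC))
def ray(d,u,v):
    r=np.array([(u-d["cx"])/d["f"],-(v-d["cy"])/d["f"],-1.0]); return np.array(d["attitude"])@r
def onplane(d,u,v,z):
    e=np.array(d["eye"]); r=ray(d,u,v); return e+r*(z-e[2])/r[2]
def depthpt(d,u,v):
    return np.array(d["eye"])+ray(d,u,v)*d["z_map"][int(v),int(u)]
def cloud(d):
    h,w=d["z_map"].shape; u,v=np.meshgrid(np.arange(w),np.arange(h))
    r=np.stack([(u-d["cx"])/d["f"],-(v-d["cy"])/d["f"],-np.ones((h,w))],-1)
    return np.array(d["eye"])+(r*d["z_map"][...,None])@np.array(d["attitude"]).T
E
python3 - <<'E'
from h import *
print(env.pinch_z); np.set_printoptions(precision=4,suppress=True)
a=cam("scene");b=cam("top")
for d in(a,b): print(d.keys(),d["f"],d["cx"],d["cy"],d["eye"],d["attitude"],(d["z_map"]==0).mean())
save(a,"s1.png");save(b,"t1.png");print(telemetry.observe())
E
```

```text
0.0187
dict_keys(['frame', 'z_map', 'vertical_fov', 'cx', 'cy', 'eye', 'attitude', 'f']) 490.34699589116946 280.8590428354727 205.99351404873863 [ 1.2863 -0.2074  1.0693] [[ 0.3273 -0.7221  0.6094]
 [ 0.9448  0.261  -0.1982]
 [-0.0159  0.6406  0.7677]] 0.004056122448979592
dict_keys(['frame', 'z_map', 'vertical_fov', 'cx', 'cy', 'eye', 'attitude', 'f']) 459.95279202230654 279.4445029889322 208.66994084977028 [0.2574 0.052  1.3382] [[ 0.0054  0.979  -0.2038]
 [-1.      0.0058  0.0016]
 [ 0.0027  0.2038  0.979 ]] 0.003996598639455782
{'time_s': 0.1, 'q': array([-77.9966,  21.8365,  74.38  ,   0.0024,  83.8572, -12.3339]), 'qvel': array([ 0.0571, -0.1125, -0.1291, -0.0177,  0.1157,  0.1338]), 'joint_efforts': array([  0.0052, -44.9223, -23.1654,  -0.0001,   0.0037,   0.    ]), 'position': array([ 0.2266, -0.5009,  0.2308]), 'tool_rot': array([[ 0.9111,  0.4121, -0.0002],
       [ 0.4121, -0.9111,  0.0013],
       [ 0.0003, -0.0012, -1.    ]]), 'ft_force': array([-0.4804,  0.1956,  0.0136]), 'wrist_torque': array([-0.0019, -0.0291, -0.0517]), 'gripper_force': 0.0, 'grip_width': 0.08556794760247981}
```

View pics/s1.png

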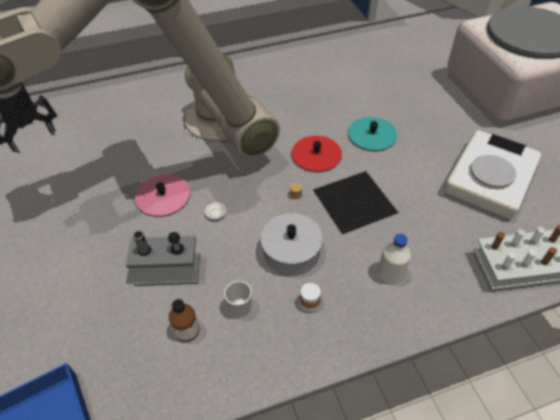

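View pics/t1.png

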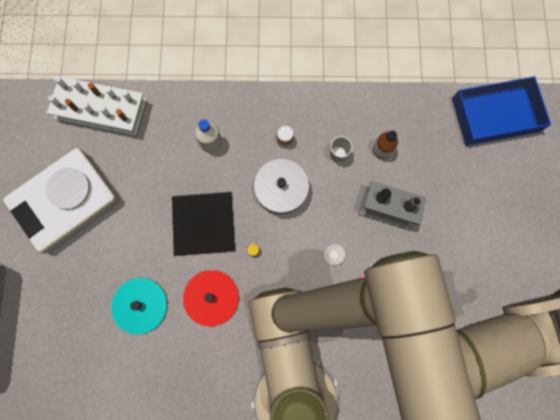

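The scene view shows the steel dish with its lid at (291,240), the stand at (163,258), and the mat at (355,201). In the top view they are at (282,187), (394,203) and (203,223).

Things that could be taken for the lid:
- steel lid: top (282,187)
- red disc: top (211,298)
- turquoise disc: top (139,306)
- pink disc: scene (162,195)
- scale pan: top (67,187)

The steel one on the dish fits the description. For the gauge, the stand holds two items, at top (384,196) and (413,204), so I'll check those in a close crop.

```bash
python3 - <<'E'
from h import *
np.set_printoptions(precision=4,suppress=True)
a=cam("scene");b=cam("top")
A=cv2.resize(a["frame"][215:295,115:215,::-1],(500,400),interpolation=cv2.INTER_CUBIC)
B=cv2.resize(b["frame"][160:240,340:440,::-1],(500,400),interpolation=cv2.INTER_CUBIC)[:, :300+200]
cv2.imwrite("pics/c1.png",cv2.resize(np.hstack([A,B]),(800,320)))
for n,d in(("s",a),("t",b)):
    P=cloud(d);X,Y,Z=P[...,0],P[...,1],P[...,2]
    tbl=np.abs(Z)<.01; print(n,"table z",np.median(Z[tbl]))
    # lid top z~.066
    c=depthpt(d,*((291,245) if n=="s" else (282,195)));print("lid pt",c)
    m=(np.hypot(X-c[0],Y-c[1])<.13)&(abs(Z-.066)<.006)
    (x,y),r=cv2.minEnclosingCircle(P[m][:,:2].astype(np.float32)*1000);print("lid",x,y,r,np.median(Z[m]))
    m2=(np.hypot(X-x/1e3,Y-y/1e3)<.06)&(Z>.085);print("knob",P[m2].mean(0),P[m2][:,:2].min(0),P[m2][:,:2].max(0),P[m2][:,2].max())
    c=depthpt(d,*((163,258) if n=="s" else (398,203)));print("stand",c)
    m=(np.hypot(X-c[0],Y-c[1])<.15)&(abs(Z-.09)<.008)
    m=cv2.morphologyEx(m.astype(np.uint8),cv2.MORPH_OPEN,np.ones((2,2)))>0
    print(cv2.minAreaRect(P[m][:,:2].astype(np.float32)*1000),np.median(Z[m]))
    m=(np.hypot(X-c[0],Y-c[1])<.12)&(Z>.105)&(Z<.2)
    k,l,st,ce=cv2.connectedComponentsWithStats(m.astype(np.uint8))
    for i in range(1,k):
        q=P[l==i]
        if len(q)>8: print("item",ce[i],len(q),q.mean(0),q.min(0),q.max(0))
    g=cv2.cvtColor(d["frame"],cv2.COLOR_RGB2GRAY)
    m=(g<40)&(abs(Z-.005)<.012)
    k,l,st,ce=cv2.connectedComponentsWithStats(m.astype(np.uint8));i=1+np.argmax(st[1:,4])
    print("mat",ce[i],cv2.minAreaRect(P[l==i][:,:2].astype(np.float32)*1000))
E
```

```text
s table z 0.0010673810550512197
lid pt [0.618  0.034  0.0654]
lid 630.3854370117188 34.41755676269531 117.59589385986328 0.0668350612824975
knob [0.597  0.0405 0.1005] [0.5785 0.0288] [0.6074 0.0542] 0.11017055054168512
stand [ 0.5667 -0.274   0.0904]
((870.5716552734375, -283.82794189453125), (176.3839569091797, 826.7857055664062), 88.3679428100586) 0.09096585734440177
item [139.9511 240.1556] 225 [ 0.5351 -0.3127  0.1401] [ 0.5163 -0.3265  0.1051] [ 0.5447 -0.3008  0.1615]
item [173.6026 238.1788] 151 [ 0.5579 -0.2369  0.1423] [ 0.5433 -0.2514  0.1055] [ 0.5671 -0.2231  0.1553]
mat [354.4597 201.8985] ((495.28216552734375, 270.0107116699219), (168.46286010742188, 170.8035125732422), 4.823432922363281)
t table z 0.0005315228992670562
lid pt [0.5621 0.0429 0.0654]
lid 592.5025634765625 45.70786666870117 78.74909210205078 0.06632255890057837
knob [0.5907 0.0459 0.1024] [0.5797 0.0349] [0.6043 0.0572] 0.11041853630026166
stand [ 0.5365 -0.2811  0.0845]
((462.3289794921875, -142.97055053710938), (166.2232666015625, 540.776611328125), 29.342817306518555) 0.08984904450373943
item [385.21 193.23] 100 [ 0.5491 -0.2316  0.1469] [ 0.5368 -0.2483  0.1072] [ 0.5651 -0.2184  0.1553]
item [413.3864 202.7576] 132 [ 0.5242 -0.3063  0.1435] [ 0.5132 -0.3217  0.1056] [ 0.5381 -0.2965  0.1602]
mat [202.8222 223.7961] ((489.757568359375, 275.24200439453125), (169.36883544921875, 170.72581481933594), 5.084222793579102)
```

View pics/c1.png

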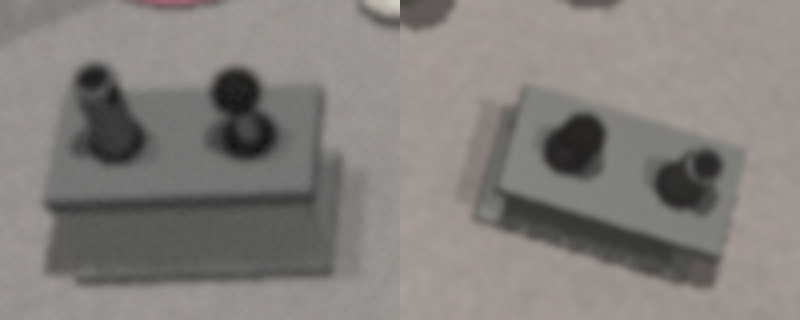

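Both views show the gauge, a plain grey cylinder, at scene (140,240) and top (413,203). The lifter, with its ball on a thin stem, is at scene (174,238) and top (385,193). First I turn the tool to yaw 90° and travel to a point above the lid.

Request:
apply_moves(
  series=[
    [0,0,0,0,0,-9.4,1],
    [0,0,0,0,0,-9.4,1],
    [0,0,0,0,0,-9.4,1],
    [0,0,0,0,0,-9.4,1],
    [0,0,0,0,0,-9.4,1],
    [0,0,0,0,0,-9.4,1],
    [0,0,0,0,0,-9.3,1],
    [20,13,0,0,0,0,1],
    [40,27,0,0,0,0,1],
    [40,27,0,0,0,0,1],
    [40,27,0,0,0,0,1],
    [40,27,0,0,0,0,1],
  ],
  grip_force=60,
)

```text
time_s: 1.7
position: [0.3484, -0.3184, 0.2314]
tool_rot: [[0.002, 1.0, 0.0], [1.0, -0.002, 0.0], [0.0, 0.0, -1.0]]
ft_force: [-0.1, -0.9, 0.6]
grip_width: 0.0853
gripper_force: 0.0
```

Request:
apply_moves(
  series=[
    [40,27,0,0,0,0,1],
    [40,27,0,0,0,0,1],
    [40,27,0,0,0,0,1],
    [40,27,0,0,0,0,1],
    [40,27,0,0,0,0,1],
    [40,27,0,0,0,0,1],
    [40,27,0,0,0,0,1],
    [40,27,0,0,0,0,1],
    [25,17,0,0,0,0,1],
    [20,10,20,0,0,0,1],
    [0,0,30,0,0,0,1],
    [0,0,20,0,0,0,1],
  ],
)

```text
time_s: 3.2
position: [0.5889, 0.045, 0.1586]
tool_rot: [[0.001, 1.0, -0.003], [1.0, -0.001, 0.0], [0.0, -0.003, -1.0]]
ft_force: [-0.3, 0.6, -0.3]
grip_width: 0.0854
gripper_force: 0.0
```

Request:
apply_moves(
  series=[
    [0,3,25,0,0,0,1],
    [0,0,25,0,0,0,1],
    [0,0,20,0,0,0,1],
    [0,0,15,0,0,0,1],
    [0,0,0,0,0,0,1],
    [0,0,0,0,0,0,1],
  ],
)

```text
time_s: 3.95
position: [0.5935, 0.0442, 0.0769]
tool_rot: [[-0.0, 1.0, 0.001], [1.0, 0.0, -0.0], [-0.0, 0.001, -1.0]]
ft_force: [0.4, -0.2, -0.2]
grip_width: 0.0852
gripper_force: 0.0
```

```bash
python3 - <<'E'
from h import *
a=cam("scene");b=cam("top");A=cv2.resize(a["frame"][180:280,230:355],(400,320));B=cv2.resize(b["frame"][130:230,220:345],(400,320))
cv2.imwrite("pics/c2.png",np.hstack([A,B])[:,:,::-1]);print(telemetry.observe()["position"],telemetry.observe()["ft_force"])
E
```

```text
[0.59362863 0.04415979 0.07710612] [-0.12283502 -0.25355299 -0.08326307]
```

View pics/c2.png

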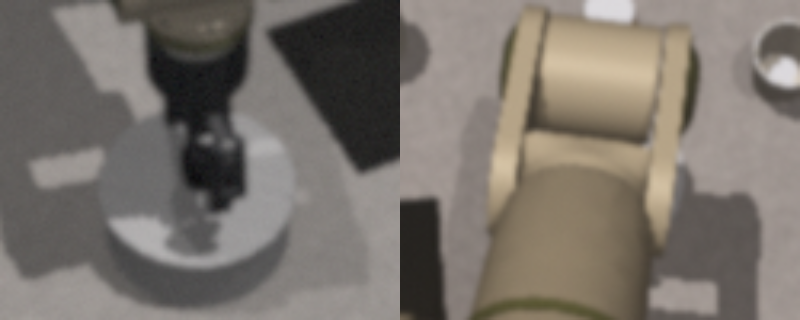

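The scene crop on the left shows the fingers around the knob at about (210,165), centred on the lid. The top view is blocked by the arm. Next I go down 4 mm and close.

Request:
apply_moves(
  series=[
    [0,0,4,0,0,0,1],
    [0,0,0,0,0,0,0.1],
    [0,0,0,0,0,0,0],
    [0,0,0,0,0,0,0],
    [0,0,0,0,0,0,0],
    [0,0,0,0,0,0,0],
    [0,0,0,0,0,0,0],
    [0,0,0,0,0,0,0],
  ],
  grip_force=60,
)

```text
time_s: 5.05
position: [0.5933, 0.0442, 0.0726]
tool_rot: [[-0.001, 1.0, 0.0], [1.0, 0.001, -0.0], [-0.0, 0.0, -1.0]]
ft_force: [-1.4, 0.3, 5.4]
grip_width: 0.0246
gripper_force: 59.2
```

Request:
apply_moves(
  series=[
    [0,0,-3,0,0,0,0],
    [0,0,-6,0,0,0,0],
    [0,0,-12,0,0,0,0],
    [0,0,-20,0,0,0,0],
    [0,0,-20,0,0,0,0],
    [0,0,-20,0,0,0,0],
    [0,0,-12,0,0,0,0],
    [0,0,-7,0,0,0,0],
    [0,0,0,0,0,0,0],
    [0,0,0,0,0,0,0],
  ],
)

```text
time_s: 6.3
position: [0.593, 0.0442, 0.1716]
tool_rot: [[-0.001, 1.0, -0.001], [1.0, 0.001, 0.0], [0.0, -0.001, -1.0]]
ft_force: [0.8, 0.1, -2.1]
grip_width: 0.0244
gripper_force: 59.0
```

```bash
python3 - <<'E'
from h import *
np.set_printoptions(precision=4,suppress=True)
o=telemetry.observe();print(o["position"],o["ft_force"],o["wrist_torque"],o["grip_width"])
a=cam("scene");b=cam("top");A=cv2.resize(a["frame"][150:290,230:405],(500,400));cv2.imwrite("pics/c3.png",A[:,:,::-1])
# mat edges: cast boundary onto z=.005 ; expected 180
for d in(a,b):
    g=cv2.cvtColor(d["frame"],cv2.COLOR_RGB2GRAY);Z=cloud(d)[...,2]
    m=((g<60)&(Z<.02)).astype(np.uint8);k,l,st,ce=cv2.connectedComponentsWithStats(m);i=1+np.argmax(st[1:,4]*(abs(ce[1:,1]-(202 if d is a else 224))<25))
    c=max(cv2.findContours((l==i).astype(np.uint8),0,1)[0],key=cv2.contourArea)
    q=cv2.boxPoints(cv2.minAreaRect(c)) if d is b else cv2.approxPolyDP(c,8,True)[:,0]
    print([onplane(d,u,v,.005)[:2] for u,v in q],np.mean([onplane(d,u,v,.005)[:2] for u,v in q],0))
E
```

```text
[0.593  0.0442 0.1716] [ 0.8059  0.0727 -2.0798] [ 0.0036  0.0253 -0.0468] 0.02435194449543302
[array([0.4019, 0.3472]), array([0.4144, 0.1817]), array([0.584 , 0.1927]), array([0.571 , 0.3618])] [0.4928 0.2709]
[array([0.5689, 0.3749]), array([0.5843, 0.1952]), array([0.4095, 0.1774]), array([0.395 , 0.3526])] [0.4894 0.275 ]
```

View pics/c3.png

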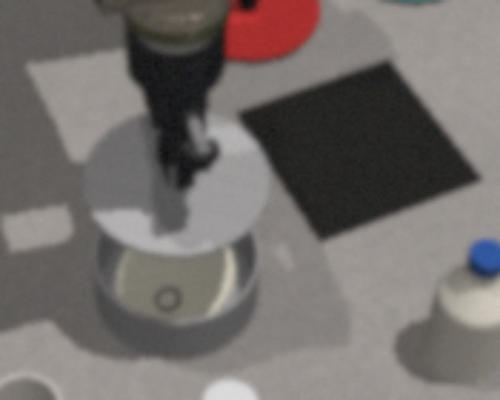

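The lid hangs level at about (177,180) in the crop. Below it in the dish, the ring mark shows at (168,298), and the mat's centre is at about (0.491, 0.273). Carrying the lid across.

Request:
apply_moves(
  series=[
    [10,-4,0,0,0,0,0],
    [20,-9,0,0,0,0,0],
    [30,-13,0,0,0,0,0],
    [35,-16,0,0,0,0,0],
    [35,-16,0,0,0,0,0],
    [35,-16,0,0,0,0,0],
    [30,-13,0,0,0,0,0],
    [20,-9,0,0,0,0,0],
    [14,-6,0,0,0,0,0],
    [0,0,0,0,0,0,0],
    [0,0,20,0,0,0,0],
    [0,0,30,0,0,0,0],
  ],
)

```text
time_s: 7.9
position: [0.4919, 0.2726, 0.1225]
tool_rot: [[0.0, 1.0, 0.002], [1.0, -0.0, 0.0], [0.0, 0.002, -1.0]]
ft_force: [0.1, 0.2, -2.8]
grip_width: 0.024
gripper_force: 59.1
```

Request:
apply_moves(
  series=[
    [0,0,30,0,0,0,0],
    [0,0,30,0,0,0,0],
    [0,0,16,0,0,0,0],
    [0,0,8,0,0,0,0],
    [0,0,5,0,0,0,0],
    [0,0,3,0,0,0,0],
    [0,0,2,0,0,0,0],
    [0,0,1,0,0,0,0],
    [0,0,1,0,0,0,0],
    [0,0,0,0,0,0,0],
  ],
)

```text
time_s: 9.15
position: [0.4911, 0.2731, 0.0263]
tool_rot: [[-0.001, 1.0, -0.0], [1.0, 0.001, -0.0], [-0.0, -0.0, -1.0]]
ft_force: [0.2, 0.0, -1.9]
grip_width: 0.0243
gripper_force: 59.0
```

Request:
apply_moves(
  series=[
    [0,0,1,0,0,0,0],
    [0,0,1,0,0,0,0],
    [0,0,1,0,0,0,0],
    [0,0,0.5,0,0,0,0],
    [0,0,0,0,0,0,0],
  ],
)

```text
time_s: 9.78
position: [0.4911, 0.2731, 0.0228]
tool_rot: [[-0.001, 1.0, -0.0], [1.0, 0.001, -0.0], [-0.0, -0.0, -1.0]]
ft_force: [0.6, -0.5, -1.8]
grip_width: 0.0242
gripper_force: 59.2
```

Request:
apply_moves(
  series=[
    [0,0,0.5,0,0,0,0],
    [0,0,0.5,0,0,0,0],
    [0,0,0,0,0,0,0],
  ],
)

```text
time_s: 10.15
position: [0.4912, 0.2731, 0.0226]
tool_rot: [[-0.001, 1.0, 0.001], [1.0, 0.001, 0.0], [0.0, 0.001, -1.0]]
ft_force: [-1.8, -0.5, 6.1]
grip_width: 0.0244
gripper_force: 60.0
```

Request:
apply_moves(
  series=[
    [0,0,0.5,0,0,0,0],
    [0,0,0,0,0,0,0],
  ],
)

```text
time_s: 10.4
position: [0.4913, 0.2731, 0.0226]
tool_rot: [[-0.001, 1.0, 0.001], [1.0, 0.001, 0.0], [0.0, 0.001, -1.0]]
ft_force: [-3.2, -1.7, 11.3]
grip_width: 0.0247
gripper_force: 60.5
```

The lid is seated on the mat. Opening and retreating.

Request:
apply_moves(
  series=[
    [0,0,-0.7,0,0,0,0],
    [0,0,0,0,0,0,0.5],
    [0,0,0,0,0,0,1],
    [0,0,0,0,0,0,1],
    [0,0,0,0,0,0,1],
    [0,0,0,0,0,0,1],
    [0,0,-15,0,0,0,1],
    [0,0,-30,0,0,0,1],
    [0,0,-40,0,0,0,1],
    [0,0,-40,0,0,0,1],
    [0,0,-40,0,0,0,1],
    [0,0,-30,0,0,0,1],
  ],
)

```text
time_s: 11.9
position: [0.4911, 0.2731, 0.22]
tool_rot: [[-0.001, 1.0, 0.003], [1.0, 0.001, 0.001], [0.001, 0.003, -1.0]]
ft_force: [0.1, 0.3, -1.0]
grip_width: 0.0853
gripper_force: 0.0
```

```bash
python3 - <<'E'
from h import *
np.set_printoptions(precision=4,suppress=True)
a=cam("scene");b=cam("top");A=cv2.resize(a["frame"][140:300,110:420],(775,400));B=cv2.resize(b["frame"][120:290,150:440],(340,200))
cv2.imwrite("pics/c4.png",np.vstack([A,np.pad(B,((0,0),(0,435),(0,0)))])[:,:,::-1])
# gauge top & lifter top from dark pixels above stand, using depth
for n,d in(("s",a),("t",b)):
    P=cloud(d);m=(np.hypot(P[...,0]-.53,P[...,1]+.27)<.13)
    for nm,c in(("gauge",(.53,-.311)),("lift",(.552,-.234))):
        for lo,hi in((.148,.17),(.11,.14)):
            q=P[(np.hypot(P[...,0]-c[0],P[...,1]-c[1])<.03)&(P[...,2]>lo)&(P[...,2]<hi)]
            print(n,nm,lo,len(q),q.mean(0),q.min(0),q.max(0))
    # ring etc: panel plane fit, points inside dish
    R=np.hypot(P[...,0]-.592,P[...,1]-.044);br=d["frame"].min(-1)
    q=P[(R<.045)&(P[...,2]<.05)&(br>100)]
    c=q.mean(0);u,s,vt=np.linalg.svd(q-c);nn=vt[2]*np.sign(vt[2][2]);print("panel",len(q),c,nn,np.degrees(np.arccos(nn[2])),np.degrees(np.arctan2(nn[1],nn[0])))
    rim=P[(R<.085)&(R>.06)&(abs(P[...,2]-.06)<.005)];print("rim",len(rim),cv2.minEnclosingCircle(rim[:,:2].astype(np.float32)*1e3))
E
```

```text
s gauge 0.148 98 [ 0.5317 -0.313   0.1566] [ 0.517  -0.3261  0.1489] [ 0.5431 -0.3008  0.1611]
s gauge 0.11 90 [ 0.5379 -0.3122  0.1248] [ 0.5272 -0.3267  0.1103] [ 0.5435 -0.3007  0.1398]
s lift 0.148 66 [ 0.5546 -0.2375  0.1514] [ 0.5432 -0.2501  0.1482] [ 0.567  -0.2256  0.157 ]
s lift 0.11 32 [ 0.56   -0.2369  0.1274] [ 0.5531 -0.2521  0.11  ] [ 0.5659 -0.2249  0.14  ]
panel 838 [0.5927 0.044  0.0295] [ 0.0412 -0.2536  0.9664] 14.886156600219334 -80.78006742370403
rim 369 ((594.237548828125, 42.339908599853516), 77.13247680664062)
t gauge 0.148 78 [ 0.526  -0.3089  0.1557] [ 0.5137 -0.3213  0.1484] [ 0.5376 -0.2973  0.1621]
t gauge 0.11 35 [ 0.521  -0.3025  0.1245] [ 0.5139 -0.3141  0.11  ] [ 0.5375 -0.2972  0.1388]
t lift 0.148 46 [ 0.5498 -0.2329  0.1512] [ 0.5406 -0.2438  0.1481] [ 0.563  -0.2246  0.1556]
t lift 0.11 9 [ 0.5453 -0.228   0.1347] [ 0.538  -0.2406  0.111 ] [ 0.5662 -0.2194  0.1397]
panel 699 [0.5917 0.0443 0.0281] [ 0.0386 -0.2606  0.9647] 15.276229708742083 -81.57710667880309
rim 231 ((593.6363525390625, 45.4809455871582), 75.50627136230469)
```

View pics/c4.png

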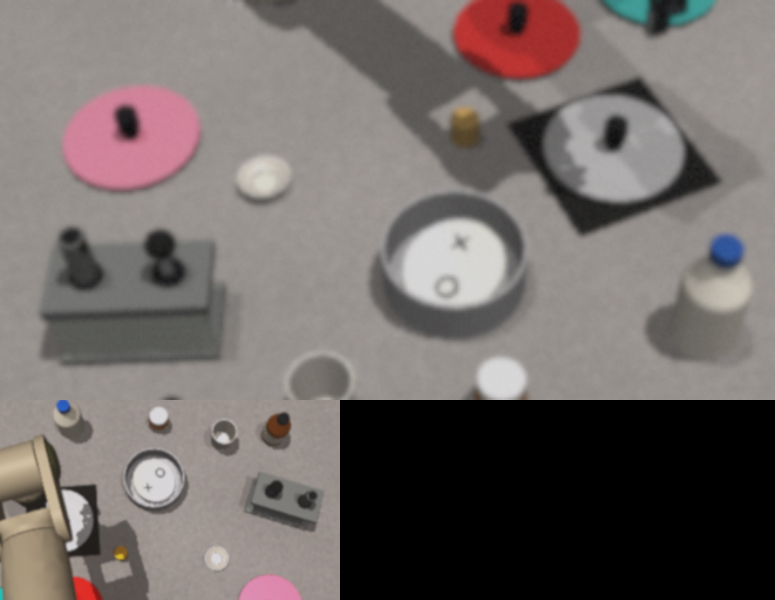

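The lid lies flat on the mat at (615,147) in the crop. The ring is at (446,287), on the down-slope side, and the cross is at (460,242). The panel slopes 15° towards azimuth −81°. Next I go to the gauge at (0.529, −0.311) with yaw 73°.

Request:
apply_moves(
  series=[
    [-20,0,0,0,0,0,1],
    [-40,3,0,0,0,0,1],
    [-45,3,0,0,0,0,1],
    [-45,3,0,0,0,0,1],
    [-45,3,0,0,0,0,1],
    [-45,3,0,0,0,0,1],
    [-45,3,0,0,0,0,1],
    [-45,3,0,0,0,0,1],
    [-45,3,0,0,0,0,1],
    [-45,3,0,0,0,0,1],
    [-45,3,0,0,0,0,1],
    [-45,3,0,0,0,0,1],
  ],
)

```text
time_s: 13.5
position: [0.5231, -0.2389, 0.2159]
tool_rot: [[0.0, 1.0, -0.002], [1.0, -0.0, 0.001], [0.001, -0.002, -1.0]]
ft_force: [0.9, 0.4, -0.5]
grip_width: 0.0854
gripper_force: 0.0
```

Request:
apply_moves(
  series=[
    [-40,3,0,0,0,0,1],
    [-25,2,0,0,0,0,1],
    [-9,0,0,0,0,0,1],
    [0,0,0,0,0,8.5,1],
    [0,0,0,0,0,8.5,1],
    [0,0,0,0,0,0,1],
    [0,0,0,0,0,0,1],
  ],
)

```text
time_s: 14.38
position: [0.5293, -0.3106, 0.2169]
tool_rot: [[0.289, 0.957, -0.0], [0.957, -0.289, 0.0], [0.0, -0.0, -1.0]]
ft_force: [0.3, -0.5, 0.5]
grip_width: 0.0857
gripper_force: 0.0
```

```bash
cat > ring.py <<'E'
from h import *
np.set_printoptions(precision=4,suppress=True)
def ring(d):
    P=cloud(d);R=np.hypot(P[...,0]-.5925,P[...,1]-.044)
    g=cv2.cvtColor(d["frame"],cv2.COLOR_RGB2GRAY)
    m=((R<.046)&(g<150)).astype(np.uint8);k,l,st,ce=cv2.connectedComponentsWithStats(m)
    for i in range(1,k):
        if st[i,4]>8: print(ce[i],st[i],onplane(d,*ce[i],.0231),depthpt(d,*ce[i]))
if __name__=="__main__":
    for n in("scene","top"): print(n); ring(cam(n))
    print(telemetry.observe()["position"],telemetry.observe()["ft_force"])
E
python3 ring.py
```

```text
scene
top
[ 0.5294 -0.3107  0.2169] [-0.7595 -0.0819 -0.1677]
```

Request:
apply_moves(
  series=[
    [0,0,15,0,0,0,1],
    [0,0,25,0,0,0,1],
    [0,0,25,0,0,0,1],
    [0,0,20,0,0,0,1],
    [0,0,15,0,0,0,1],
    [0,0,8,0,0,0,1],
    [0,0,0,0,0,0,1],
    [0,0,0,0,0,0,1],
  ],
)

```text
time_s: 15.48
position: [0.5298, -0.3111, 0.1097]
tool_rot: [[0.292, 0.957, 0.001], [0.957, -0.292, -0.001], [-0.001, 0.001, -1.0]]
ft_force: [0.4, 0.0, 0.1]
grip_width: 0.0854
gripper_force: 0.0
```

```bash
python3 - <<'E'
from h import *
np.set_printoptions(precision=4,suppress=True)
a=cam("scene");b=cam("top");A=cv2.resize(a["frame"][190:290,100:225],(400,320));B=cv2.resize(b["frame"][140:240,220:345],(400,320))
cv2.imwrite("pics/c5.png",np.hstack([A,B])[:,:,::-1])
for d in(a,b):
    P=cloud(d);R=np.hypot(P[...,0]-.5925,P[...,1]-.044);g=cv2.cvtColor(d["frame"],cv2.COLOR_RGB2GRAY)
    print((R<.046).sum(),np.percentile(g[R<.046],[0,2,5,10,25,50,90]))
    w=(R<.042).astype(float);bg=cv2.blur(g*w,(15,15))/np.maximum(cv2.blur(w,(15,15)),.01)
    m=((R<.042)&(g<bg-12)).astype(np.uint8);k,l,st,ce=cv2.connectedComponentsWithStats(m)
    for i in range(1,k):
        if st[i,4]>5: print(ce[i],st[i],onplane(d,*ce[i],.0231))
print(telemetry.observe()["position"],telemetry.observe()["ft_force"])
E
```

```text
884 [134.   165.   176.15 193.   216.   218.   219.  ]
[293.6897 236.6552] [291 234   6   6  29] [0.5669 0.06   0.0231]
[288.4717 253.8679] [284 250  10   9  53] [0.6138 0.0286 0.0231]
735 [127.  157.  168.7 192.  215.  216.  216. ]
[286.     181.3191] [282 177   9   9  47] [0.6138 0.0309 0.0231]
[276.0741 194.037 ] [273 191   7   7  27] [0.575  0.06   0.0231]
[ 0.5298 -0.3111  0.1097] [-0.8373 -0.3563 -0.6352]
```

View pics/c5.png

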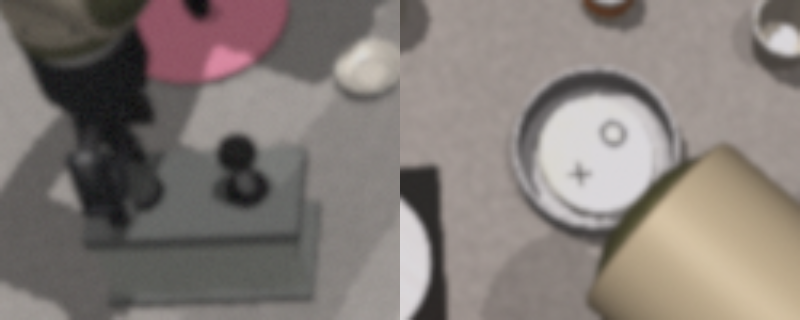

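The crop shows the fingers straddling the gauge at (110,190), with the lifter clear at (240,160). In the top crop the ring is at (613,133), and the fix for it is (0.6136, 0.0295). Closing on the gauge.

Request:
apply_moves(
  series=[
    [0,0,0,0,0,0,0.1],
    [0,0,0,0,0,0,0],
    [0,0,0,0,0,0,0],
    [0,0,0,0,0,0,0],
    [0,0,0,0,0,0,0],
    [0,0,0,0,0,0,0],
    [0,0,0,0,0,0,0],
  ],
  grip_force=60,
)

```text
time_s: 16.45
position: [0.5295, -0.3109, 0.1091]
tool_rot: [[0.292, 0.957, -0.0], [0.957, -0.292, -0.0], [-0.0, -0.0, -1.0]]
ft_force: [-2.0, 1.3, 3.3]
grip_width: 0.0249
gripper_force: 58.9
```

Request:
apply_moves(
  series=[
    [0,0,-2,0,0,0,0],
    [0,0,-6,0,0,0,0],
    [0,0,-12,0,0,0,0],
    [0,0,-20,0,0,0,0],
    [0,0,-20,0,0,0,0],
    [0,0,-20,0,0,0,0],
    [0,0,-20,0,0,0,0],
    [0,0,-10,0,0,0,0],
    [0,0,0,0,0,0,0],
    [0,0,0,0,0,0,0],
  ],
)

```text
time_s: 17.7
position: [0.5293, -0.3107, 0.2182]
tool_rot: [[0.292, 0.957, -0.001], [0.957, -0.292, 0.001], [0.001, -0.001, -1.0]]
ft_force: [0.2, -0.2, -1.7]
grip_width: 0.025
gripper_force: 58.8
```

```bash
python3 - <<'E'
from h import *
np.set_printoptions(precision=4,suppress=True)
a=cam("scene");b=cam("top");A=cv2.resize(a["frame"][170:290,100:225],(500,480));cv2.imwrite("pics/c6.png",A[:,:,::-1])
o=telemetry.observe();print(o["position"],o["ft_force"],o["tool_rot"][:,2],o["grip_width"])
E
```

```text
[ 0.5294 -0.3107  0.2182] [-0.0214 -0.0616 -1.8469] [-0.0011  0.0011 -1.    ] 0.02497603617655407
```

View pics/c6.png

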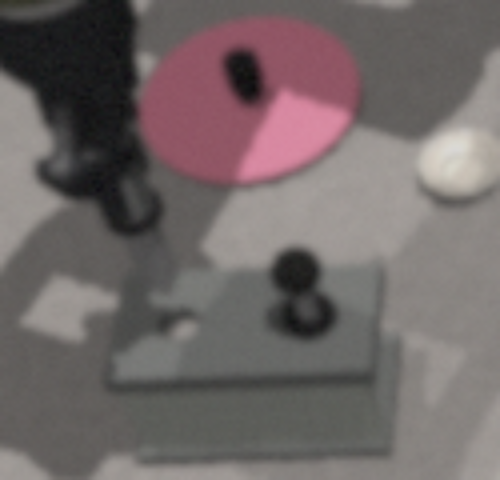

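The gauge is clear of the stand, with the foot at about z = 0.125. The lifter ball stands in the way at z = 0.153, so I raise the gauge first, then cross and tilt.

Request:
apply_moves(
  series=[
    [0,0,-20,0,0,0,0],
    [0,0,-20,0,0,0,0],
    [0,0,-10,0,0,0,0],
    [0,0,0,0,0,0,0],
    [15,0,0,0,0,0,0],
    [25,1,0,0,0,0,0],
    [35,1,0,0,0,0,0],
    [40,1,0,0,0,0,0],
    [40,1,0,0,0,0,0],
    [40,1,0,0,0,0,0],
    [40,1,0,0,0,0,0],
    [30,1,5,0,0,0,0],
  ],
)

```text
time_s: 19.3
position: [0.6137, -0.0567, 0.2635]
tool_rot: [[0.29, 0.957, -0.001], [0.957, -0.29, 0.001], [0.0, -0.001, -1.0]]
ft_force: [-0.3, -0.7, -2.2]
grip_width: 0.0248
gripper_force: 58.9
```

Request:
apply_moves(
  series=[
    [20,1,5,0,0,0,0],
    [8,1,0,0,0,0,0],
    [0,0,0,1.63,3.38,0,0],
    [0,0,0,1.63,3.38,0,0],
    [0,0,0,1.63,3.38,0,0],
    [0,0,0,1.63,3.37,0,0],
    [0,0,0,0,0,0,0],
    [0,0,0,0,0,0,0],
  ],
)

```text
time_s: 20.3
position: [0.6236, -0.0335, 0.2591]
tool_rot: [[0.297, 0.954, -0.039], [0.926, -0.278, 0.254], [0.232, -0.112, -0.966]]
ft_force: [0.4, 0.3, -1.7]
grip_width: 0.0246
gripper_force: 59.0
```

```bash
cat > pose.py <<'E'
from h import *
np.set_printoptions(precision=4,suppress=True)
n=np.array([.0396,-.2558,.9659]);ring=np.array([.6136,.0293,.0231])
o=telemetry.observe();p=np.array(o["position"]);R=np.array(o["tool_rot"])
print(p,R[:,2],o["ft_force"],o["grip_width"])
print("angle err",np.degrees(np.cross(R[:,2],-n))@R, "to ring from tip, tool mm",R.T@(ring-(p+R[:,2]*.0931))*1e3)
E
python3 pose.py
```

```text
[ 0.6236 -0.0335  0.2591] [-0.0392  0.2545 -0.9663] [ 0.4421  0.3283 -1.6883] 0.024580321930476705
angle err [ 0.0449  0.0679 -0.    ] to ring from tip, tool mm [  0.4715  -0.5762 151.3554]
```

Request:
apply_moves(
  series=[
    [0,0,15,0,0,0,0],
    [0,0,25,0,0,0,0],
    [0,0,30,0,0,0,0],
    [0,0,25,0,0,0,0],
    [0,0,20,0,0,0,0],
    [0,0,15,0,0,0,0],
    [0,0,8,0,0,0,0],
    [0,0,0,0,0,0,0],
    [0,0,0,0,0,0,0],
  ],
)

```text
time_s: 21.42
position: [0.6185, 0.0018, 0.1264]
tool_rot: [[0.296, 0.954, -0.038], [0.926, -0.277, 0.255], [0.233, -0.111, -0.966]]
ft_force: [-0.6, -0.6, -1.8]
grip_width: 0.0247
gripper_force: 59.0
```

```bash
python3 pose.py; python3 - <<'E'
from h import *
a=cam("scene");b=cam("top");A=cv2.resize(a["frame"][200:290,245:345],(400,360),interpolation=2);B=cv2.resize(b["frame"][140:230,235:335],(400,360),interpolation=2)
cv2.imwrite("pics/c7.png",np.hstack([A,B])[:,:,::-1])
E
```

```text
[0.6185 0.0018 0.1264] [-0.0383  0.2554 -0.9661] [-0.5767 -0.5608 -1.8074] 0.024692394716647928
angle err [ 0.0794  0.0037 -0.    ] to ring from tip, tool mm [-0.056  -0.8387 13.8809]
```

View pics/c7.png

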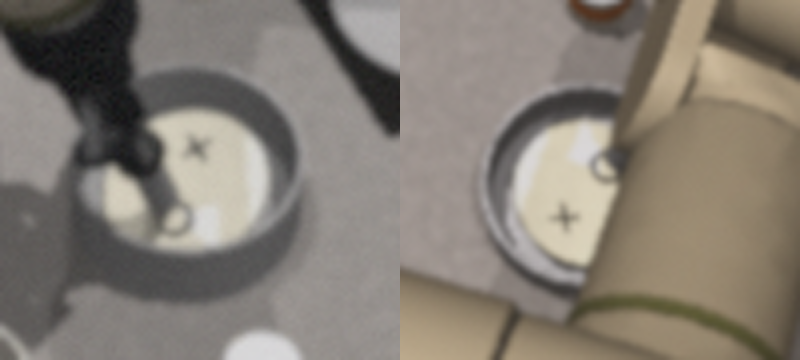

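The scene crop shows the gauge's barrel at (150,180) aimed at the ring at (175,217), and the cross clear at (197,148). Advancing gently.

Request:
apply_moves(
  series=[
    [0,-0.8,4,0,0,0,0],
    [0,0,4,0,0,0,0],
    [0,0,2,0,0,0,0],
    [0,0,1,0,0,0,0],
    [0,0,0,0,0,0,0],
    [0,0,0,0,0,0,0],
  ],
)

```text
time_s: 22.28
position: [0.617, 0.005, 0.1153]
tool_rot: [[0.296, 0.954, -0.039], [0.926, -0.277, 0.256], [0.233, -0.112, -0.966]]
ft_force: [0.3, -0.2, -1.6]
grip_width: 0.0248
gripper_force: 59.0
```

```bash
python3 pose.py; python3 - <<'E'
from h import *
a=cam("scene");d=a
o=telemetry.observe();p=np.array(o["position"]);R=np.array(o["tool_rot"])
def pix(X):
    c=np.array(d["attitude"]).T@(X-np.array(d["eye"]));return d["cx"]+d["f"]*c[0]/-c[2],d["cy"]-d["f"]*c[1]/-c[2]
for s in(.0931,.0791,.06,.03):print(s,pix(p+R[:,2]*s),np.subtract(pix(p+R[:,2]*s),(265,225))*10)
A=cv2.resize(a["frame"][225:270,265:315],(500,450),interpolation=2);cv2.imwrite("pics/c8.png",A[:,:,::-1])
E
```

```text
[0.617  0.005  0.1153] [-0.0394  0.2557 -0.9659] [ 0.2519 -0.2013 -1.6011] 0.0247858551884542
angle err [0.0127 0.0007 0.    ] to ring from tip, tool mm [-0.026   0.3653  2.2958]
0.0931 (np.float64(288.49199054770247), np.float64(253.19637058778125)) [234.91990548 281.96370588]
0.0791 (np.float64(287.2180581577834), np.float64(250.74609685924867)) [222.18058158 257.46096859]
0.06 (np.float64(285.44191553228876), np.float64(247.32987505045003)) [204.41915532 223.2987505 ]
0.03 (np.float64(282.55951953545457), np.float64(241.78589230681393)) [175.59519535 167.85892307]
```

View pics/c8.png

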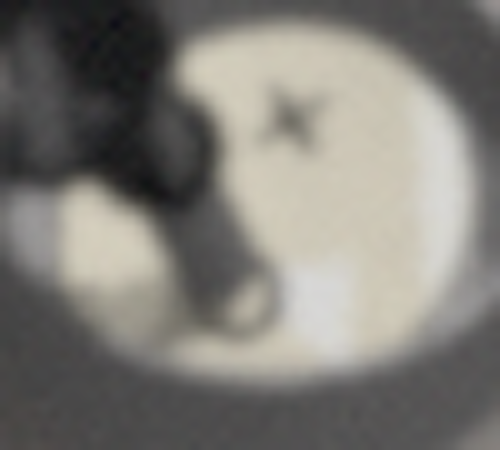

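The crop shows the barrel running down to the ring at (240,295), with a bright spot in the ring's middle. The cross is clear at (290,118). That was my tenth picture, so I now check by numbers.

```bash
python3 - <<'E'
from h import *
for n,(u0,v0) in(("scene",(279,243)),("top",(279,174))):
    fr=[cam(n) for _ in range(3)]
    f=np.mean([x["frame"].astype(float) for x in fr],0);g=f.mean(-1).astype(int);c=(f[...,0]-f[...,2]).astype(int)
    Z=cloud(fr[0])[...,2]
    print(n,"gray; cols from",u0)
    for v in range(v0,v0+19): print(v,*["%3d"%g[v,u] for u in range(u0,u0+19)],"|",*["%2d"%c[v,u] for u in range(u0,u0+19)])
E
```

```text
scene gray; cols from 279
243  27  28  32  44  46  43  61 102 148 181 194 198 200 198 197 195 195 196 196 |  0 -1 -1  0  0  0  2  8 13 19 22 22 22 22 22 21 21 22 21
244  35  30  30  34  40  51  71  98 134 170 189 198 199 199 197 196 195 195 195 |  0  0 -1  0 -1  0  1  6 11 16 20 22 23 22 22 22 22 22 22
245  69  48  38  41  50  62  79  93 120 154 182 194 198 198 197 196 195 196 195 |  7  4  0  0  0  0  1  2  8 15 19 21 22 22 23 22 22 21 22
246 115  79  57  58  64  74  83  93 106 135 168 190 197 198 198 197 197 196 196 | 12  7  1  0  1  0  1  1  4 12 17 21 22 22 23 21 22 22 21
247 150 110  79  69  70  77  83  89  98 120 154 181 195 198 197 197 196 196 196 | 16 10  4  1  1  1  1  1  2  8 14 19 22 23 22 22 22 22 22
248 171 134  96  75  75  77  82  87  92 107 136 169 188 196 195 195 196 196 195 | 19 13  6  1  0  1  0  1  2  3 10 17 21 23 22 22 22 21 21
249 184 154 114  85  75  76  80  86  89  98 119 153 177 191 195 195 196 196 197 | 20 16  9  4  1  0  1  1  0  2  7 14 19 21 22 22 21 21 21
250 191 171 134  96  78  76  78  83  88  94 106 130 158 180 192 197 197 199 199 | 22 18 13  6  3  1  
[... 3531 characters left out ...]
35 36
188 200 202 203 202 202 202 201 193 165 121  98  98 104 109 112 115 118 121 123 | 31 32 32 31 31 32 31 32 30 28 28 29 31 32 33 34 35 36 36
189 200 202 203 202 203 203 201 187 150 108  95 100 107 111 114 116 119 122 125 | 31 32 31 31 31 31 32 31 29 27 28 29 32 33 34 35 36 36 37
190 201 201 203 203 203 204 199 180 136 101  97 103 108 112 115 118 120 123 125 | 32 32 31 31 30 31 31 30 28 27 29 31 33 33 34 35 36 37 38
191 201 202 203 204 204 203 194 165 121  97  99 105 110 113 115 118 120 123 125 | 32 32 31 31 30 30 31 29 28 28 30 32 33 34 35 36 35 37 38
192 195 200 203 202 203 200 183 144 105  96 102 107 110 113 116 118 120 123 125 | 32 31 31 31 31 30 31 29 27 29 31 32 33 34 35 36 36 37 37
```

```bash
python3 - <<'E'
from h import *
np.set_printoptions(precision=2,suppress=True)
o=telemetry.observe();p=np.array(o["position"]);R=np.array(o["tool_rot"])
t=np.linspace(0,2*np.pi,200)
for n in("scene","top"):
    d=cam(n)
    def pix(X):
        c=(X-np.array(d["eye"]))@np.array(d["attitude"]);return np.c_[d["cx"]-d["f"]*c[:,0]/c[:,2],d["cy"]+d["f"]*c[:,1]/c[:,2]]
    circ=np.cos(t)[:,None]*R[:,0]+np.sin(t)[:,None]*R[:,1]
    m=np.zeros((420*8,560*8),np.uint8)
    for s0,s1,r in((.0191,.0791,.011),(.0791,.0931,.004)):
        pts=np.vstack([pix(p+R[:,2]*s+r*circ) for s in(s0,s1)])
        cv2.fillConvexPoly(m,cv2.convexHull(((pts+.5)*8).astype(np.int32)),1 if r>.005 else 2)
    for v in (range(244,258,2) if n=="scene" else range(176,188)):
        for k in(1,2):
            x=np.where(m[v*8+4]==k)[0]
            if len(x):print(n,v,"barrel" if k==1 else "foot",x.min()/8-.5,x.max()/8-.5)
    print("tip",pix((p+R[:,2]*.0931)[None]),"aim",pix((p+R[:,2]*.0954)[None]))
E
```

```text
scene 244 barrel 278.625 288.75
scene 246 barrel 279.75 289.75
scene 248 barrel 280.75 290.75
scene 250 barrel 281.875 291.375
scene 250 foot 285.875 288.625
scene 252 barrel 282.875 291.0
scene 252 foot 286.125 289.625
scene 254 barrel 284.5 287.0
scene 254 foot 287.125 289.5
tip [[288.51 253.18]] aim [[288.71 253.58]]
top 176 barrel 286.25 297.0
top 177 barrel 285.375 296.0
top 178 barrel 284.625 295.0
top 179 barrel 284.375 294.125
top 179 foot 286.875 288.875
top 180 barrel 284.375 293.125
top 180 foot 285.875 289.25
top 181 barrel 284.625 292.125
top 181 foot 285.375 288.75
top 182 barrel 285.125 291.125
top 182 foot 285.625 287.875
top 183 barrel 286.375 290.125
tip [[286.7  181.32]] aim [[286.49 181.54]]
```

Both views put the gauge about 2 mm down-slope of where it should be, which is a grip offset along tool x. I correct that, then press.

Request:
apply_moves(
  series=[
    [1.2,0.4,0,0,0,0,0],
    [1.1,0.4,0,0,0,0,0],
    [0,0,1,0,0,0,0],
    [0,0,0,0,0,0,0],
    [0,0,0,0,0,0,0],
  ],
)

```text
time_s: 23.35
position: [0.6183, 0.0072, 0.1146]
tool_rot: [[0.296, 0.954, -0.04], [0.926, -0.277, 0.256], [0.233, -0.113, -0.966]]
ft_force: [0.0, -0.6, -1.9]
grip_width: 0.0245
gripper_force: 59.0
```

```bash
python3 pose.py; python3 - <<'E'
from h import *
for n,(u0,v0) in(("scene",(279,246)),("top",(279,176))):
    f=np.mean([cam(n)["frame"].astype(float) for _ in range(3)],0);g=f.mean(-1).astype(int);c=(f[...,0]-f[...,2]).astype(int)
    print(n)
    for v in range(v0,v0+13): print(v,*["%3d"%g[v,u] for u in range(u0,u0+17)],"|",*["%2d"%c[v,u] for u in range(u0,u0+17)])
E
```

```text
[0.6183 0.0072 0.1146] [-0.0397  0.2558 -0.9659] [ 0.0113 -0.5658 -1.856 ] 0.024524425887786534
angle err [-0.004  0.001  0.   ] to ring from tip, tool mm [-2.299  -0.3403  1.1511]
scene
246 126 100  69  52  52  60  69  81  94 113 143 173 191 196 197 197 195 | 13 10  6  1  0  0  0  2  1  6 12 18 20 21 22 22 22
247 166 139 104  74  66  73  75  82  90 103 126 159 183 194 196 196 196 | 18 15  9  4  1  1  0  1  2  3  8 15 21 22 23 23 21
248 189 169 132  94  74  73  78  83  89  94 113 144 173 190 195 196 195 | 21 18 12  6  1  0  0  0  1  2  6 12 18 21 22 22 22
249 196 183 154 115  84  74  77  81  85  91 104 128 158 182 192 194 195 | 22 20 15  9  3  0  0  0  0  1  3  8 15 19 21 22 22
250 199 190 169 133  95  76  75  78  84  88  96 113 142 171 189 196 197 | 22 22 18 13  6  2  1  0  2  2  1  6 11 17 18 19 19
251 196 189 174 143 103  80  73  76  82  85  91 102 125 158 186 198 203 | 22 21 19 15  9  3  1  0  0  1  2  4  8 12 13 14 14
252 186 178 163 139 105  80  73  74  79  84  90 101 117 146 181 202 209 | 21 19 17 14  9  3  1  1  1  0  2  4  7  8  7  8  7
253 171 161 149 132 105  83  73  73  7
[... 1640 characters left out ...]
90  96 102 108 113 116 | 31 31 30 29 25 23 20 14  8 12 21 26 29 31 32 34 34
184 199 200 200 194 172 146 125  95  72  72  83  93  99 106 111 115 117 | 31 31 31 31 29 25 21 16 13 17 24 27 30 32 33 35 35
185 200 201 202 201 192 175 152 127 100  86  89  96 103 108 112 116 118 | 31 32 32 31 31 29 26 23 20 21 26 29 31 33 34 35 36
186 201 202 202 202 201 196 187 168 134 102  94 100 106 110 113 115 119 | 31 31 31 31 31 31 30 29 26 26 28 30 32 33 34 35 35
187 201 202 203 203 203 202 199 181 139 103  97 102 107 111 114 117 120 | 32 31 31 31 31 31 31 30 29 27 28 31 33 33 33 34 35
188 200 202 202 202 202 203 199 177 131  99  98 105 109 112 116 118 122 | 31 32 32 31 31 31 31 31 29 28 29 31 33 33 34 34 35
```

In the scene view the gauge axis now meets the ring centre (288.46 against 288.47). Pressing.

Request:
apply_moves(
  series=[
    [0,0,1,0,0,0,0],
    [0,0,1,0,0,0,0],
    [0,0,1,0,0,0,0],
    [0,0,1,0,0,0,0],
    [0,0,0,0,0,0,0],
    [0,0,0,0,0,0,0],
  ],
)

```text
time_s: 24.4
position: [0.6183, 0.0082, 0.1109]
tool_rot: [[0.296, 0.954, -0.039], [0.926, -0.277, 0.256], [0.233, -0.112, -0.966]]
ft_force: [0.1, -0.2, 0.2]
grip_width: 0.0249
gripper_force: 59.0
```

Request:
apply_moves(
  series=[
    [0,0,0,0,0,0,0],
  ],
)

```text
time_s: 24.52
position: [0.6182, 0.0082, 0.1109]
tool_rot: [[0.296, 0.954, -0.039], [0.926, -0.277, 0.256], [0.233, -0.112, -0.966]]
ft_force: [-0.7, -0.4, 0.9]
grip_width: 0.0249
gripper_force: 59.0
```

Request:
apply_moves(
  series=[
    [0,0,0,0,0,0,0],
  ],
)

```text
time_s: 24.65
position: [0.6182, 0.0083, 0.1108]
tool_rot: [[0.296, 0.954, -0.04], [0.926, -0.277, 0.256], [0.233, -0.112, -0.966]]
ft_force: [0.1, -0.2, 0.4]
grip_width: 0.0245
gripper_force: 59.0
```

Request:
apply_moves(
  series=[
    [0,0,1,0,0,0,0],
    [0,0,0,0,0,0,0],
    [0,0,0,0,0,0,0],
  ],
)

```text
time_s: 25.02
position: [0.6182, 0.0085, 0.1099]
tool_rot: [[0.296, 0.954, -0.039], [0.926, -0.277, 0.256], [0.233, -0.112, -0.966]]
ft_force: [-0.4, -0.7, 1.3]
grip_width: 0.0247
gripper_force: 59.1
```

Request:
apply_moves(
  series=[
    [0,0,0,0,0,0,0],
  ],
)

```text
time_s: 25.15
position: [0.6182, 0.0085, 0.1099]
tool_rot: [[0.296, 0.954, -0.04], [0.926, -0.277, 0.256], [0.233, -0.112, -0.966]]
ft_force: [-1.1, -0.0, -0.4]
grip_width: 0.0249
gripper_force: 59.1
```

```bash
cat > fz.py <<'E'
from h import *
n=np.array([.0396,-.2558,.9659]);F=[]
for _ in range(20):
    get_image("top");F.append(telemetry.observe()["ft_force"])
F=np.array(F);print("F mean",F.mean(0).round(2),"sd",F.std(0).round(2),"press N",((F@n).mean()+1.77).round(2))
E
python3 fz.py; python3 pose.py
```

```text
F mean [-0.1  -0.59  0.61] sd [0.49 0.37 0.53] press N 2.5
[0.6182 0.0085 0.1098] [-0.0396  0.2558 -0.9659] [ 0.4186 -0.524  -0.3525] 0.024966105337454244
angle err [ 0.0001  0.0021 -0.    ] to ring from tip, tool mm [-2.3297 -0.3542 -3.8164]
```

Force (2.5 N, so about 4.0 mm) and geometry (3.8 mm) agree. I advance 2.1 mm more.

Request:
apply_moves(
  series=[
    [0,0,1,0,0,0,0],
    [0,0,1.1,0,0,0,0],
    [0,0,0,0,0,0,0],
    [0,0,0,0,0,0,0],
    [0,0,0,0,0,0,0],
  ],
)

```text
time_s: 26.78
position: [0.6181, 0.009, 0.1078]
tool_rot: [[0.296, 0.954, -0.04], [0.926, -0.277, 0.256], [0.233, -0.112, -0.966]]
ft_force: [-0.1, -0.5, 1.5]
grip_width: 0.0252
gripper_force: 59.1
```

```bash
python3 fz.py; python3 pose.py; python3 - <<'E'
from h import *
f=np.mean([cam("scene")["frame"].astype(float) for _ in range(3)],0).mean(-1)
for v in range(246,252):
    r=f[v,277:298];x=np.arange(277,298);k=np.where(r<137)[0];k=k[(k>0)&(k<19)]
    a,b=k.min(),k.max();l=x[a]-(137-r[a])/(r[a-1]-r[a]);h=x[b]+(137-r[b])/(r[b+1]-r[b]);print(v,l.round(2),h.round(2),((l+h)/2+(253.87-v)*.52).round(2))
E
```

```text
F mean [-0.04 -0.95  1.39] sd [0.56 0.45 0.36] press N 3.36
[0.6181 0.0091 0.1078] [-0.0396  0.2558 -0.9659] [ 0.0807 -1.2171  1.0193] 0.024752663788557384
angle err [0.0014 0.0013 0.    ] to ring from tip, tool mm [-2.3429 -0.3618 -5.9023]
246 277.22 288.86 287.13
247 278.7 289.26 287.55
248 280.33 289.8 288.12
249 281.32 290.3 288.34
250 281.87 290.82 288.36
251 282.15 291.35 288.24
```

The press reads 3.36 N and 5.9 mm, square to the panel and centred in the ring. Handing in.

```bash
python3 -c "
from rig import env
print(env.close_job())"
```

```text
the job is handed in; nothing more can be done
None
```

I handed the job in with the lid flat on the mat and the gauge held in the ring, square to the panel, its foot about 5.9 mm in (3.4 N); the hand-in returned no verdict.

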